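# Load the analyser's reagent tray

## Robot

A 6-joint arm with a two-finger parallel gripper is mounted at the origin on the work surface. World frame = base frame: x ahead of the robot, y to its left, z up, the work surface at z = 0. Lengths are in m, angles in rad, forces in N, time in s.
With the tool pointing down it reaches from about 0.375 to 0.975 m from the base axis. Payload 3.8 kg.
Tool frame: the origin (TCP) lies midway between the tips of the shut fingers; the grasp point (between the pads) lies 19 mm behind it; z points along the fingers, y is the direction in which the jaws open and shut (so a half turn about z gives the same grasp; the last joint's range is limited). The gripper opens to 88 mm and grips with 3 to 60 N. Pads are 18 mm wide; open, the fingers measure 123 mm over their backs; the gripper's body (75 mm by 187 mm) begins 45 mm behind the grasp point.
Start: joints at [1.094, 0.264, 1.604, -0, 1.274, -0.037], TCP at [0.287, 0.611, 0.239] pointing down, gripper open.
Joint ranges: [-2.63, 2.63], [-0.94, 2.18], [0.31, 2.57], [-1.31, 4.45], [0, 2.66], [-2.55, 2.55]. Speed limits (rad/s): [2.57, 2.57, 3.14, 3.14, 3.14, 3.14].

## Interface

Orientations are given as [roll, pitch, yaw] about the fixed x, y, z axes, in that order (R = Rz(yaw) Ry(pitch) Rx(roll)).
In Python, from rig import robot gives the robot as it stands.
- The arm moves only by the shell command python3 -m crank 'ROWS'. ROWS is JSON, a list of rows, each a list of 5 numbers: the shift along the world's x, y, z in cm, then the turn about the world's z in degrees, then the closure in counts, from 0 (fully open) to 255 (shut). In form: [[tx, ty, tz, turn, claw], ...]. A call has 1 to 8 rows; each row shifts and turns the commanded pose from where the row before left it; what a row does not reach is not made up. A row lasts 1/12 s, in which the tool goes at most 41.7 mm and 7.16 degrees, less where a joint would pass 70% of its speed; a pose out of reach is approached as far as the arm can. A call with a gripper value outside its range is refused whole. The fingers move at their own pace and stop on an object; the grip force is fixed at half the most. Time passes only in rows, so rows that do not move let the fingers close. It gives the time, the measured TCP pose, the force and the opening at its end, in the units of the state.
- robot.get_obs(): the state, without advancing time (a new reading comes with each control period).
- robot.get_image(name): name is "side" or "top"; returns the picture (384x512x3 uint8, red, green, blue); there is no depth.
- robot.get_calibration(name): a dict with "vfov" (degrees; the focal length in pixels is half the picture's height over the tangent of half this angle, whatever the lens; pixels are square), "cx", "cy" (the principal point, pixels), "R" (3x3) and "t" (3): a world point X has camera coordinates R X + t. Camera axes: x right, y down, z forward; pixel columns grow to the right and rows downward; lengths in m; the calibration is good to about 2 mm. A picture is of the moment at which its call begins. get_calibration takes no time and is no camera call.
- robot.sign_off(): hands the job in, once; it reports no verdict.
The state is a dict: "time_s": time; "q": joint angles; "joint_velocities": joint speeds; "effort": joint torques, N m; "eef_pos": TCP position; "orientation": TCP orientation; "force": force on the tool from outside, world axes, zero at the start; "torque": the same for the moment, N m; "opening": finger opening in m.
Only numpy, scipy, OpenCV 4.12 (cv2) and the standard library are available. Lean on these libraries where they do the work, as an engineer would, in place of code of your own. Each camera call takes 0.05 s, during which the arm holds its last target.

## Task

Load the analyser's white reagent tray: take the four reagent containers off the grey-blue delivery tray and stand each one upright and fully down in the insert whose well matches the shape and size of its base. Set them down without tipping or dropping any, and leave the small vial and the spare cap where they are on the delivery tray.

Things in the scene. Friction and masses are not known exactly. Their poses are not given: they have to be found in the camera images.
- wide_bottle_center (a point): The widest of the four reagent containers: white round bottle, body 64 mm diameter, 96 mm tall in all, body and shoulder end 64 mm above its underside, narrower neck to 70 mm, then a dark grey screw cap 44 mm diameter and 26 mm tall, on the axis. About 0.24 kg. The point is its centre, 48 mm above its underside; z is its upright axis.
- slim_bottle_center (a point): Slim white round bottle, body 40 mm diameter, 98 mm tall in all, body and shoulder end at 66 mm, neck to 72 mm, then a dark grey screw cap 28 mm diameter and 26 mm tall, on the axis. About 0.10 kg. The point is its centre, 49 mm above its underside; z is its upright axis.
- square_bottle_center (a point): White square bottle, body 52 x 52 mm (sides along x and y), 92 mm tall in all, body and shoulder end at 60 mm, neck to 66 mm, then a dark grey screw cap 36 mm diameter and 26 mm tall, on the axis. About 0.16 kg. The point is its centre, 46 mm above its underside; z is its upright axis.
- cassette_center (a point): White oblong two-chamber reagent cassette, body 68 mm along x, 34 mm along y and 76 mm tall, with two dark grey caps of 24 mm diameter side by side on top, 86 mm tall in all. About 0.16 kg. The point is its centre, 43 mm above its underside; z is its upright axis.
- well_wide (a point): Insert for the wide round bottle: light grey square plastic insert block, 98 x 98 x 30 mm, fixed in one of the four bays of the white loading tray, with a 20 mm deep well open at the top (3 mm bevel round its mouth, black rubber pad on its floor). Round well, 74 mm diameter. This point is the centre of the well's floor (the block's top face is 20 mm above it); z up.
- well_slim (a point): Insert for the slim round bottle: light grey square plastic insert block, 98 x 98 x 30 mm, fixed in one of the four bays of the white loading tray, with a 20 mm deep well open at the top (3 mm bevel round its mouth, black rubber pad on its floor). Round well, 50 mm diameter. This point is the centre of the well's floor (the block's top face is 20 mm above it); z up.
- well_square (a point): Insert for the square bottle: light grey square plastic insert block, 98 x 98 x 30 mm, fixed in one of the four bays of the white loading tray, with a 20 mm deep well open at the top (3 mm bevel round its mouth, black rubber pad on its floor). Square well, 62 x 62 mm, sides along x and y. This point is the centre of the well's floor (the block's top face is 20 mm above it); z up.
- well_cassette (a point): Insert for the cassette: light grey square plastic insert block, 98 x 98 x 30 mm, fixed in one of the four bays of the white loading tray, with a 20 mm deep well open at the top (3 mm bevel round its mouth, black rubber pad on its floor). Oblong well, 78 mm along x by 44 mm along y. This point is the centre of the well's floor (the block's top face is 20 mm above it); z up.
- vial_center (a point): Bystander: small amber vial with an aluminium cap, 21 mm diameter, 41 mm tall, standing loose among the containers on the grey-blue delivery tray (floor 4 mm thick, 16 mm high rim; container centres stand at least about 85 mm apart). The point is its centre.
- spare_cap_center (a point): Bystander: loose dark grey screw cap lying on the delivery tray, 44 mm diameter, 20 mm tall. The point is its centre.

How it is judged:
By the outcome, as a careful person would: the job done as asked, in the order asked, and still so for the second after the job is handed in, with the robot touching nothing.
It also fails if it takes over 118 s, if anything falls off the work surface, if the arm or the gripper's body presses on something with over 40 N, if the wrist force passes 120 N, or if a joint passes its speed limit or range.

## Working session

There is one attempt and no reset: what is moved stays moved. The work goes in short steps, Python scripts to look and compute and a shell command to move; the robot and the scene stay as the last step left them, time stands still between calls to the robot, and variables do not carry over. Pictures are saved under pics/ and viewed, and the job is handed in when it is done.

```bash
ls; mkdir -p pics; python3 - <<'E'
from rig import robot
import cv2
for n in("side","top"):
    im=robot.get_image(n); cv2.imwrite(f"pics/{n}0.png",im[:,:,::-1])
    print(n,robot.get_calibration(n))
o=robot.get_obs();print({k:o[k] for k in("time_s","eef_pos","orientation","force","opening")})
E
```

```text
pics
side {'vfov': 45.728504894644786, 'cx': 247.8349358904317, 'cy': 192.0750784655935, 'R': array([[ 0.88257024, -0.46993039, -0.01533641],
       [-0.31213015, -0.56119001, -0.76657716],
       [ 0.35163126,  0.68134514, -0.64196905]]), 't': array([-0.42269265,  0.23462119,  1.08112049])}
top {'vfov': 52.138547114807785, 'cx': 259.7215237719482, 'cy': 195.49792800212688, 'R': array([[-0.02064076, -0.99969355,  0.01366634],
       [-0.9984927 ,  0.01991681, -0.05114344],
       [ 0.05085558, -0.01470138, -0.99859781]]), 't': array([0.01270875, 0.49292428, 1.07738983])}
{'time_s': 0.1, 'eef_pos': array([0.28708268, 0.61022326, 0.23752852]), 'orientation': array([-3.13963997e+00, -8.62256289e-05,  2.70177692e+00]), 'force': array([-0.91310466, -0.55579872,  0.15400535]), 'opening': 0.08819932792706608}
```

View pics/side0.png

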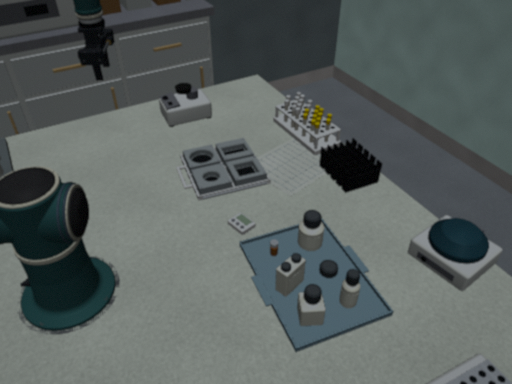

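View pics/top0.png

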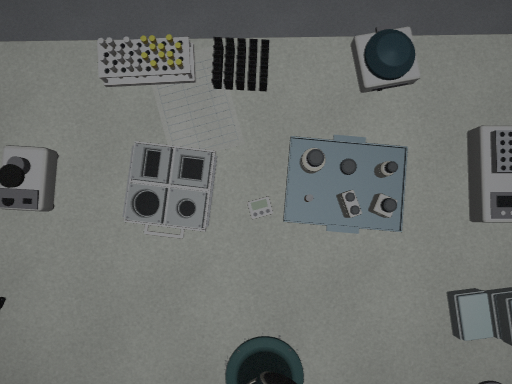

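The top view shows the white tray with its inserts at about (170,187) and the delivery tray at about (347,184). I'll zoom in on both.

```bash
python3 - <<'E'
import cv2
a=cv2.imread("pics/top0.png");b=cv2.imread("pics/side0.png")
cv2.imwrite("pics/t_del.png",cv2.resize(a[130:235,280:415],None,fx=5.6,fy=5.6,interpolation=cv2.INTER_CUBIC))
cv2.imwrite("pics/t_load.png",cv2.resize(a[138:240,118:222],None,fx=5.6,fy=5.6,interpolation=cv2.INTER_CUBIC))
cv2.imwrite("pics/s_del.png",cv2.resize(b[205:350,235:395],None,fx=4,fy=4,interpolation=cv2.INTER_CUBIC))
E
```

```text
(no output)
```

View pics/t_del.png

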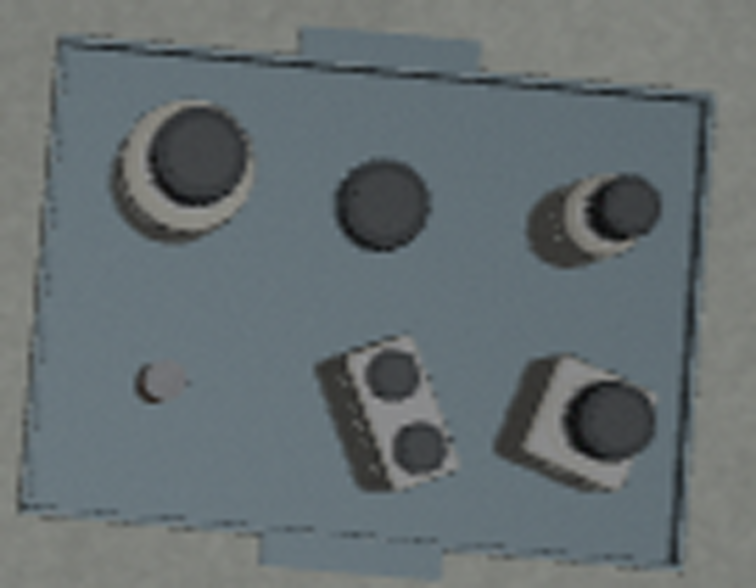

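View pics/t_load.png

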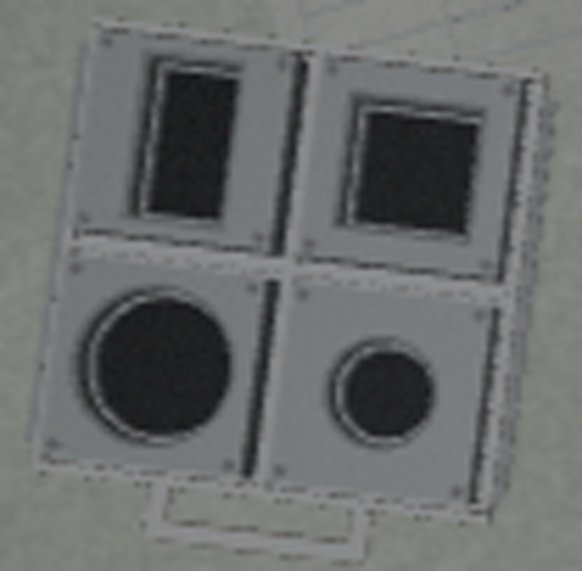

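View pics/s_del.png

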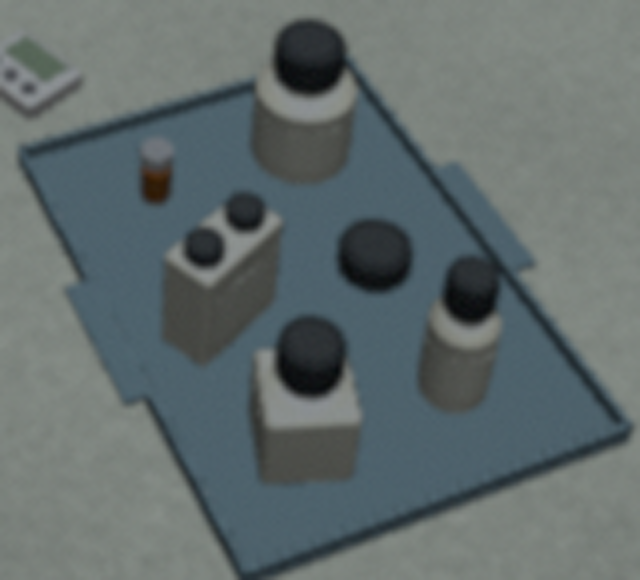

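```bash
cat > h.py <<'E'
import numpy as np
from rig import robot
C={n:robot.get_calibration(n) for n in("side","top")}
def f(n): return 192/np.tan(np.radians(C[n]['vfov']/2))
def proj(n,X):
    c=C[n];X=np.atleast_2d(X);p=X@np.array(c['R']).T+c['t']
    return np.c_[c['cx']+f(n)*p[:,0]/p[:,2],c['cy']+f(n)*p[:,1]/p[:,2]]
def ray(n,uv):
    c=C[n];R=np.array(c['R']);o=-R.T@c['t']
    d=R.T@np.array([(uv[0]-c['cx'])/f(n),(uv[1]-c['cy'])/f(n),1]);return o,d
def atz(n,uv,z):
    o,d=ray(n,uv);return o+d*(z-o[2])/d[2]
def tri(u1,u2):
    o,d=ray('top',u1);p,e=ray('side',u2)
    A=np.c_[d,-e];s=np.linalg.lstsq(A,p-o,rcond=None)[0]
    a=o+s[0]*d;b=p+s[1]*e;return (a+b)/2,np.linalg.norm(a-b)
def crop(uv,o,k): return (np.array(uv)+.5)/k-.5+np.array(o)
E
python3 - <<'E'
from h import *
np.set_printoptions(precision=4,suppress=True)
D=lambda u:crop(u,(280,130),5.6); L=lambda u:crop(u,(118,138),5.6); S=lambda u:crop(u,(235,205),4)
for n in C: print(n,-np.array(C[n]['R']).T@C[n]['t'])
for nm,u,z,s in [("wide",(202,152),.1,(311,40)),("slim",(629,204),.102,(473,275)),("square",(613,417),.096,(311,340)),("casA",(393,374),.09,(246,207)),("casB",(421,445),.09,(205,242)),("cap",(384,203),.024,(375,246)),("vial",(164,380),.045,(156,147)),
 ("trayTL",(60,40),.016,(350,57)),("trayTR",(708,98),.016,(630,430)),("trayBR",(676,565),.016,(243,577)),("trayBL",(22,508),.016,(22,150))]:
    print(nm,D(u),atz('top',D(u),z),"side",atz('side',S(s),z),"tri",*tri(D(u),S(s)))
for nm,u in [("wide",(164,368)),("slim",(388,394)),("square",(419,172)),("cas",(197,143))]:
    print(nm,L(u),atz('top',L(u),.014))
from scipy.stats import linregress
import cv2
im=cv2.imread("pics/top0.png",0).astype(float)
E
python3 - <<'E'
import cv2
b=cv2.imread("pics/side0.png")
cv2.imwrite("pics/s_load.png",cv2.resize(b[132:202,172:275],None,fx=7,fy=7,interpolation=cv2.INTER_CUBIC))
E
```

```text
side [ 0.0661 -0.8036  0.8674]
top [0.4377 0.0187 1.1009]
wide [315.6607 156.7321] [ 0.5856 -0.1419  0.1   ] side [ 0.5851 -0.1432  0.1   ] tri [ 0.5858 -0.1422  0.0988] 0.0001751624034927447
slim [391.9107 166.0179] [ 0.5576 -0.3373  0.102 ] side [ 0.5548 -0.3411  0.102 ] tri [ 0.5578 -0.3386  0.0978] 0.0006486416654555643
square [389.0536 204.0536] [ 0.4602 -0.3283  0.096 ] side [ 0.4573 -0.3317  0.096 ] tri [ 0.4598 -0.3294  0.092 ] 0.0010580535319656852
casA [349.7679 196.375 ] [ 0.4822 -0.2291  0.09  ] side [ 0.4809 -0.2326  0.09  ] tri [ 0.4825 -0.23    0.0866] 0.00040251737996057225
casB [354.7679 209.0536] [ 0.4492 -0.241   0.09  ] side [ 0.4469 -0.2435  0.09  ] tri [ 0.4488 -0.2415  0.087 ] 0.0009322028344339229
cap [348.1607 165.8393] [ 0.5698 -0.2435  0.024 ] side [ 0.5671 -0.2478  0.024 ] tri [ 0.5702 -0.2446  0.0191] 0.0003612474793448253
vial [308.875  197.4464] [ 0.4835 -0.1293  0.045 ] side [ 0.4829 -0.1306  0.045 ] tri [ 0.4836 -0.1295  0.0437] 6.477860149635008e-06
trayTL [290.3036 136.7321] [ 0.6555 -0.086   0.016 ] side [ 0.6554 -0.0978  0.016 ] tri [ 0.66   -0.0883  0.0055] 0.005291893707804791
trayTR [406.0179 147.0893] [ 0.6204 -0.4097  0.016 ] side [ 0.6168 -0.418   0.016 ] tri [ 0.6224 -0.4136  0.0066] 0.0008307748143140345
trayBR [400.3036 230.4821] [ 0.3882 -0.3845  0.016 ] side [ 0.3816 -0.3917  0.016 ] tri [ 0.3865 -0.3875  0.0062] 0.002698167368026817
trayBL [283.5179 220.3036] [ 0.423  -0.0615  0.016 ] side [ 0.4208 -0.0675  0.016 ] tri [ 0.4231 -0.0621  0.0098] 0.0004416628366565358
wide [146.875  203.3036] [0.4777 0.3146 0.014 ]
slim [186.875  207.9464] [0.4626 0.2046 0.014 ]
square [192.4107 168.3036] [0.5723 0.1881 0.014 ]
cas [152.7679 163.125 ] [0.5889 0.2976 0.014 ]
```

View pics/s_load.png

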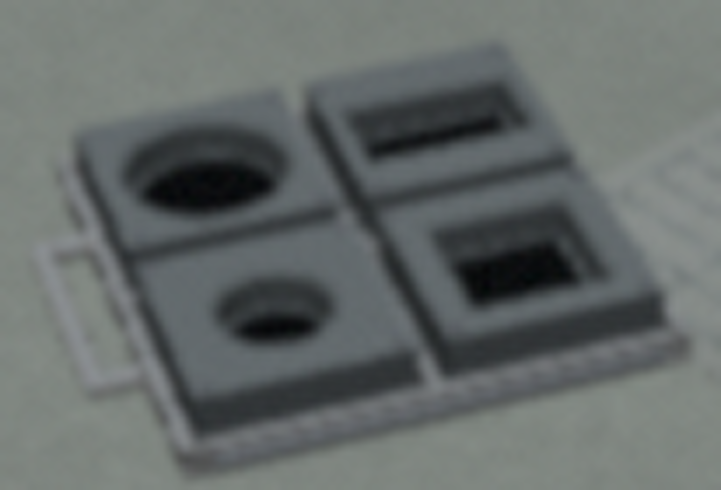

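The two cameras agree to within a few mm. Next I'll overlay the known shapes to refine positions and yaws.

```bash
cat > ov.py <<'E'
from h import *
import cv2
def circ(x,y,z,r): a=np.linspace(0,2*np.pi,60);return np.c_[x+r*np.cos(a),y+r*np.sin(a),0*a+z]
def rect(x,y,z,a,b,deg):
    t=np.radians(deg);R=np.array([[np.cos(t),-np.sin(t)],[np.sin(t),np.cos(t)]])
    p=np.array([[1,1],[-1,1],[-1,-1],[1,-1],[1,1]])*[a/2,b/2]@R.T+[x,y];return np.c_[p,0*p[:,0]+z]
def draw(img,n,curves,o,k,size,out):
    w,h=size
    im=cv2.resize(img[o[1]:o[1]+h,o[0]:o[0]+w],None,fx=k,fy=k,interpolation=cv2.INTER_CUBIC)
    im=cv2.convertScaleAbs(im,alpha=1.6)
    for c,col in curves:
        p=(proj(n,c)-o+.5)*k-.5
        cv2.polylines(im,[np.round(p).astype(int)],False,col,1)
    cv2.imwrite(out,im)
def objs(W,S,Q,K):
    r,g,b,y=(0,0,255),(0,255,0),(255,100,0),(0,255,255);z=.004
    return [(circ(*W,z+.096,.022),r),(circ(*W,z+.060,.032),g),(circ(*W,z,.032),b),
     (circ(*S,z+.098,.014),r),(circ(*S,z+.064,.020),g),(circ(*S,z,.020),b),
     (circ(*Q[:2],z+.092,.018),r),(rect(*Q[:2],z+.06,.052,.052,Q[2]),g),(rect(*Q[:2],z,.052,.052,Q[2]),b),
     (rect(*K[:2],z+.076,.068,.034,K[2]),g),(rect(*K[:2],z,.068,.034,K[2]),b)]
def wells(W,S,Q,K,yaw,zf):
    L=[]
    for z,c in((zf,(255,100,0)),(zf+.02,(0,255,0))):
        e=.003 if z>zf else 0
        L+=[(circ(*W,z,.037+e),c),(circ(*S,z,.025+e),c),(rect(*Q,z,.062+2*e,.062+2*e,yaw),c),(rect(*K,z,.078+2*e,.044+2*e,yaw),c)]
        if e: L+=[(rect(*P,z,.098,.098,yaw),(0,0,255)) for P in (W,S,Q,K)]
    return L
E
cat > run1.py <<'E'
from ov import *
O=objs((.5856,-.1425),(.5572,-.3378),(.4598,-.3288,-28),(.4657,-.2355,19))
t=cv2.imread("pics/top0.png");s=cv2.imread("pics/side0.png")
draw(t,'top',O,(280,130),5.6,(135,105),"pics/o1.png");draw(s,'side',O,(235,205),4,(160,145),"pics/o2.png")
Wl=wells((.4777,.3146),(.4626,.2046),(.5723,.1881),(.5889,.2976),-8.4,.014)
draw(t,'top',Wl,(118,138),5.6,(104,102),"pics/o3.png");draw(s,'side',Wl,(172,132),7,(103,70),"pics/o4.png")
E
python3 run1.py
```

```text
(no output)
```

View pics/o1.png

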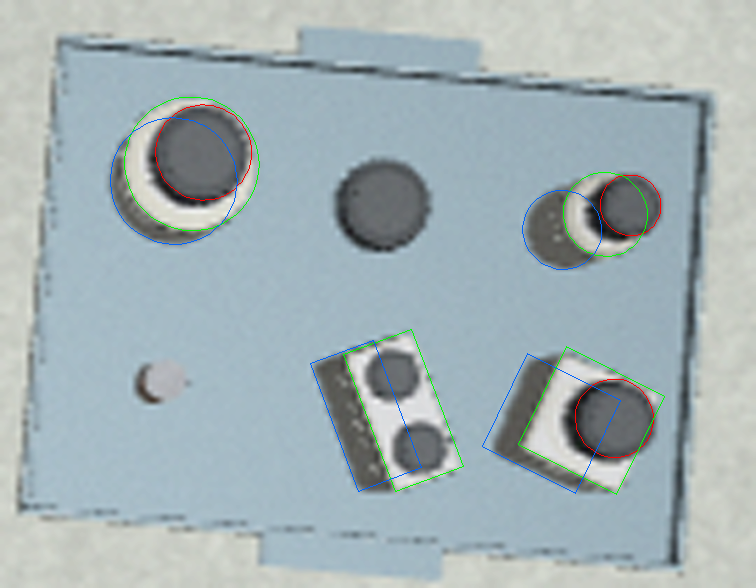

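View pics/o2.png

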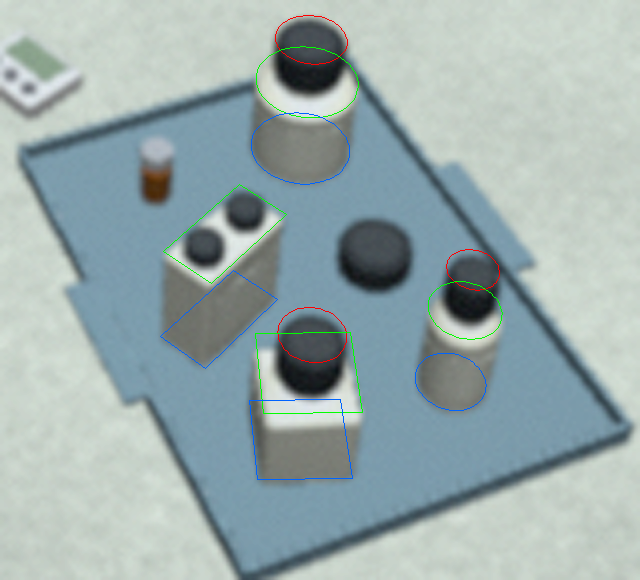

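View pics/o3.png

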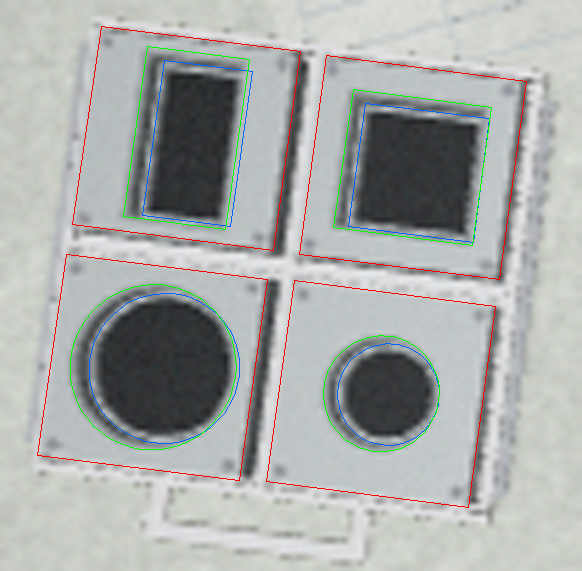

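View pics/o4.png

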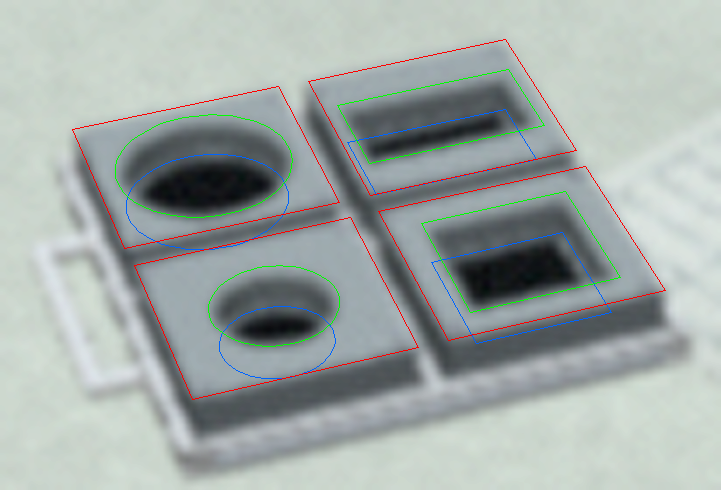

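The overlays match both views: top within about 1 mm, side within about 2 mm. I'll take the wide bottle first, by its cap, and travel high.

```bash
python3 -m crank '[[0.62,-1.57,0,0,0],[1.24,-3.14,0,0,0],[1.24,-3.14,0,0,0],[1.24,-3.14,0,0,0],[1.24,-3.14,0,0,0],[1.24,-3.14,0,0,0],[1.24,-3.14,0,0,0],[1.24,-3.14,0,0,0]]'
python3 -m crank '[[1.24,-3.14,0,0,0],[1.24,-3.14,0,0,0],[1.24,-3.14,0,0,0],[1.24,-3.14,0,0,0],[1.24,-3.14,0,0,0],[1.24,-3.14,0,0,0],[1.24,-3.14,0,0,0],[1.24,-3.14,0,0,0]]'
python3 -m crank '[[1.24,-3.14,0,0,0],[1.24,-3.14,0,0,0],[1.24,-3.14,0,0,0],[1.24,-3.14,0,0,0],[1.24,-3.14,0,0,0],[1.24,-3.14,0,0,0],[1.24,-3.14,0,0,0],[0.62,-1.57,0,0,0]]'
```

```text
time_s: 0.77
eef_pos: [0.3804, 0.3735, 0.2382]
orientation: [-3.141, -0.0, 2.702]
force: [-0.5, -0.4, 0.3]
opening: 0.0883
time_s: 1.43
eef_pos: [0.4795, 0.1224, 0.2384]
orientation: [-3.141, -0.0, 2.702]
force: [0.1, 0.6, -0.1]
opening: 0.0884
time_s: 2.1
eef_pos: [0.5732, -0.1148, 0.2382]
orientation: [-3.141, 0.0, 2.7]
force: [-0.6, -0.3, 0.6]
opening: 0.0879
```

```bash
python3 -m crank '[[0.65,-1.45,0,0,0],[0.6,-1.45,0,0,0],[0,0,-3,0,0],[0,0,-3,0,0],[0,0,0,0,0]]'
python3 - <<'E'
from ov import *
o=robot.get_obs();p=o['eef_pos'];print(p,o['orientation'])
yaw=o['orientation'][2];j=np.array([np.sin(yaw),-np.cos(yaw),0])
L=[(np.array([p-j*.044,p+j*.044]),(0,0,255)),(circ(*p[:2],.1,.022),(0,255,0))]
for n,org,k,sz in(('top',(270,110),5,(140,120)),('side',(235,150),4,(160,145))):
    draw(robot.get_image(n)[:,:,::-1],n,L,org,k,sz,f"pics/a_{n}.png")
E
```

```text
time_s: 2.52
eef_pos: [0.5811, -0.139, 0.1723]
orientation: [-3.14, -0.011, 2.702]
force: [-1.4, 0.6, -1.5]
opening: 0.0882
[ 0.58105319 -0.1389643   0.17226322] [-3.14011621 -0.01101458  2.70215046]
```

View pics/a_top.png

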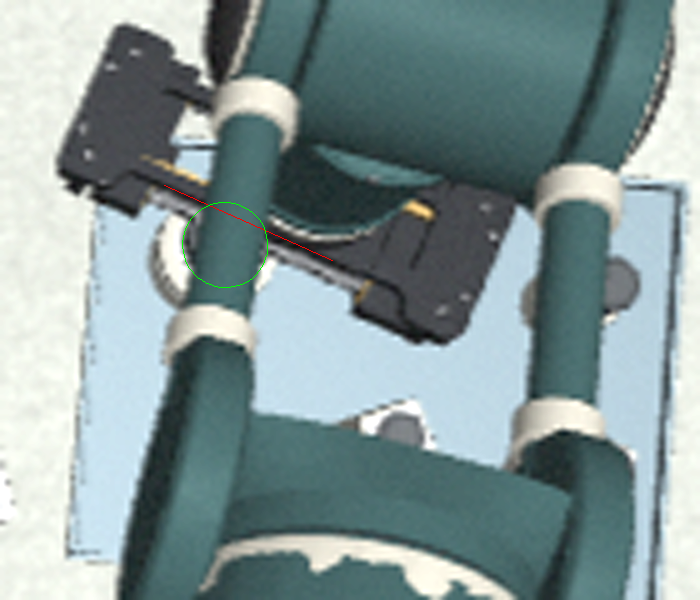

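View pics/a_side.png

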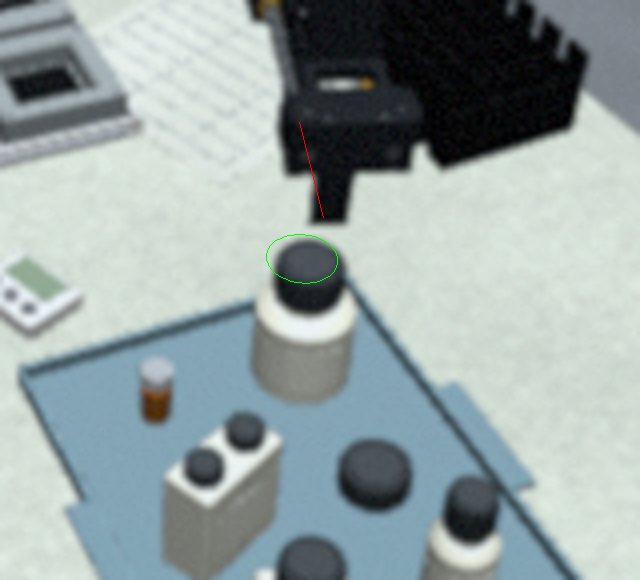

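```bash
python3 -m crank '[[0,0,-2,0,0],[0,0,0,0,0],[0,0,0,0,0]]'
```

```text
time_s: 2.87
eef_pos: [0.5853, -0.14, 0.1598]
orientation: [3.141, 0.0, 2.703]
force: [-0.9, -0.0, 0.8]
opening: 0.088
```

```bash
python3 -m crank '[[0,-0.2,-2,0,0],[0,0,-2.5,0,0],[0,0,-2,0,0],[0,0,-1.5,0,0],[0,0,-0.8,0,0],[0,0,0,0,0],[0,0,0,0,0]]'
```

```text
time_s: 3.45
eef_pos: [0.5859, -0.1425, 0.072]
orientation: [3.141, 0.001, 2.702]
force: [-0.2, -0.4, -0.1]
opening: 0.0883
```

```bash
python3 -m crank '[[0,0,0,0,80],[0,0,0,0,120],[0,0,0,0,160],[0,0,0,0,200],[0,0,0,0,255],[0,0,0,0,255],[0,0,0,0,255],[0,0,0,0,255]]'
```

```text
time_s: 4.12
eef_pos: [0.5851, -0.1426, 0.0708]
orientation: [-3.141, 0.0, 2.702]
force: [-0.4, -0.4, 1.3]
opening: 0.0433
```

```bash
python3 -m crank '[[0,0,0.5,0,255],[0,0,1,0,255],[0,0,2,0,255],[0,0,2.5,0,255],[0,0,2.5,0,255],[0,0,1.5,0,255],[0,0,0,0,255]]'
python3 - <<'E'
from ov import *
cv2.imwrite("pics/b_side.png",cv2.resize(robot.get_image('side')[100:350,150:400,::-1],None,fx=2.4,fy=2.4))
E
```

```text
time_s: 4.7
eef_pos: [0.5879, -0.1432, 0.1761]
orientation: [3.14, 0.008, 2.702]
force: [0.1, 0.1, -1.7]
opening: 0.0434
```

View pics/b_side.png

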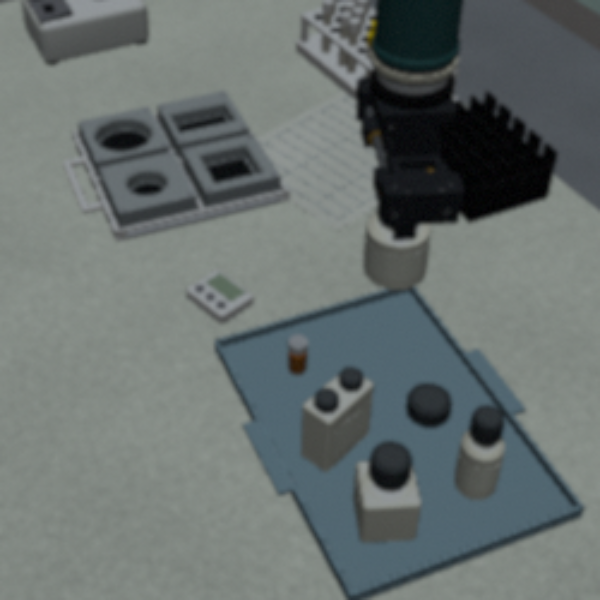

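The bottle is held upright. Next I'll carry it to the round 74 mm well.

```bash
python3 -m crank '[[-0.27,1.15,0,0,255],[-0.54,2.29,0,0,255],[-0.54,2.29,0,0,255],[-0.54,2.29,0,0,255],[-0.54,2.29,0,0,255],[-0.54,2.29,0,0,255],[-0.54,2.29,0,0,255],[-0.54,2.29,0,0,255]]'
python3 -m crank '[[-0.54,2.29,0,0,255],[-0.54,2.29,0,0,255],[-0.54,2.29,0,0,255],[-0.54,2.29,0,0,255],[-0.54,2.29,0,0,255],[-0.54,2.29,0,0,255],[-0.54,2.29,0,0,255],[-0.54,2.29,0,0,255]]'
python3 -m crank '[[-0.54,2.29,0,0,255],[-0.54,2.29,0,0,255],[-0.54,2.29,0,0,255],[-0.27,1.15,0,0,255],[-0.2,0.7,0,0,255],[0,0,0,0,255],[0,0,0,0,255],[0,0,0,0,255]]'
```

```text
time_s: 5.42
eef_pos: [0.542, 0.0312, 0.1682]
orientation: [-3.14, -0.004, 2.702]
force: [0.3, -0.2, -2.5]
opening: 0.0431
time_s: 6.08
eef_pos: [0.4987, 0.2136, 0.1682]
orientation: [-3.139, -0.003, 2.702]
force: [0.5, -0.3, -2.5]
opening: 0.0431
time_s: 6.75
eef_pos: [0.4804, 0.2987, 0.1702]
orientation: [-3.14, -0.0, 2.701]
force: [0.7, -0.6, -1.2]
opening: 0.0433
```

```bash
python3 -m crank '[[-0.14,0.8,-1,0,255],[-0.13,0.79,-1.5,0,255],[0,0,-1.5,0,255],[0,0,-0.5,0,255],[0,0,0,0,255],[0,0,0,0,255]]'
cat > chk.py <<'E'
import sys
from ov import *
# usage chk.py name  cx cy zbottom kind yaw
nm,kind,X,Y,z0=sys.argv[1],sys.argv[2],*map(float,sys.argv[3:6]);yaw=float(sys.argv[6]) if len(sys.argv)>6 else 0
r,g,b=(0,0,255),(0,255,0),(255,100,0)
D={'wide':lambda:[(circ(X,Y,z0,.032),g)],'slim':lambda:[(circ(X,Y,z0,.02),g)],
'square':lambda:[(rect(X,Y,z0,.052,.052,yaw),g),(rect(X,Y,z0+.06,.052,.052,yaw),g)],'cas':lambda:[(rect(X,Y,z0,.068,.034,yaw),g),(rect(X,Y,z0+.076,.068,.034,yaw),g)]}
L=D[kind]()+[c for c in wells((.4777,.3146),(.4626,.2046),(.5723,.1881),(.5889,.2976),-8.0,.014) if c[1]!=b]
o=robot.get_obs();print(o['time_s'],o['eef_pos'],o['orientation'],o['force'])
draw(robot.get_image('top')[:,:,::-1],'top',L,(108,128),4.6,(124,122),f"pics/{nm}_t.png")
draw(robot.get_image('side')[:,:,::-1],'side',L,(160,82),4.6,(130,125),f"pics/{nm}_s.png")
a=cv2.imread(f"pics/{nm}_t.png");c=cv2.imread(f"pics/{nm}_s.png");h=min(a.shape[0],c.shape[0])
m=np.hstack([a[:h],c[:h]]);cv2.imwrite(f"pics/{nm}.png",cv2.resize(m,(800,int(h*800/m.shape[1])),interpolation=cv2.INTER_AREA))
E
python3 chk.py c1 wide .4777 .3146 .058
```

```text
time_s: 7.25
eef_pos: [0.4777, 0.3152, 0.1253]
orientation: [-3.141, -0.001, 2.701]
force: [0.2, 0.6, -2.4]
opening: 0.0432
7.25 [0.47768076 0.31517585 0.1252548 ] [-3.14066840e+00 -5.54853214e-04  2.70111090e+00] [ 0.17371686  0.61601805 -2.41959855]
```

View pics/c1.png

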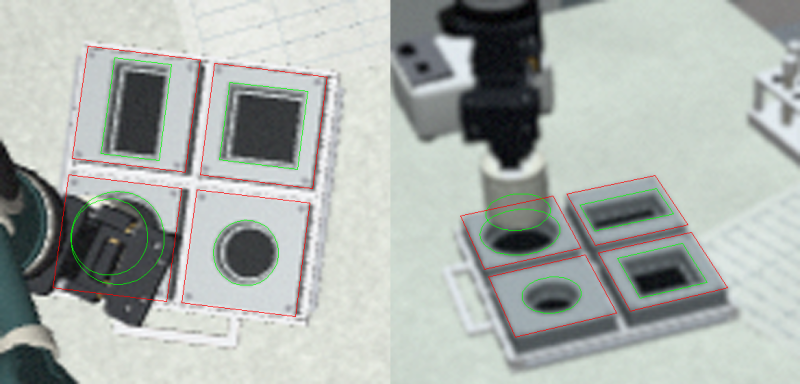

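The bottle lines up over the well in both views, so I'll lower it.

```bash
python3 -m crank '[[0,0,-0.8,0,255],[0,0,-1,0,255],[0,0,-0.8,0,255],[0,0,-0.5,0,255],[0,0,-0.4,0,255],[0,0,0,0,255],[0,0,0,0,255]]'; python3 -m crank '[[0,0,-0.3,0,255],[0,0,-0.3,0,255],[0,0,-0.2,0,255],[0,0,0,0,255],[0,0,0,0,255]]'
```

```text
time_s: 7.93
eef_pos: [0.4775, 0.3155, 0.0902]
orientation: [-3.141, -0.001, 2.702]
force: [-0.4, -0.2, -2.1]
opening: 0.0432
time_s: 8.35
eef_pos: [0.4777, 0.3156, 0.0826]
orientation: [-3.141, -0.0, 2.702]
force: [0.1, 0.5, -3.1]
opening: 0.0428
```

```bash
python3 -m crank '[[0,0,-0.1,0,255],[0,0,0,0,255],[0,0,0,0,255]]';python3 -m crank '[[0,0,-0.1,0,255],[0,0,0,0,255],[0,0,0,0,255]]'
```

```text
time_s: 8.6
eef_pos: [0.4779, 0.3157, 0.0818]
orientation: [3.141, 0.0, 2.702]
force: [-0.4, 0.6, -2.4]
opening: 0.0435
time_s: 8.85
eef_pos: [0.4781, 0.3157, 0.0818]
orientation: [3.141, 0.0, 2.702]
force: [-1.8, -2.5, 5.9]
opening: 0.043
```

Contact came at TCP z 0.0818, which puts the bottle on the pad. I'll release and retreat.

```bash
python3 -m crank '[[0,0,0,0,200],[0,0,0,0,100],[0,0,0,0,0],[0,0,0,0,0],[0,0,0,0,0],[0,0,0,0,0]]'; python3 -m crank '[[0,0,1,0,0],[0,0,2,0,0],[0,0,3,0,0],[0,0,3,0,0],[0,0,0,0,0]]'; python3 chk.py c2 wide .4777 .3146 .014
```

```text
time_s: 9.35
eef_pos: [0.4778, 0.3157, 0.0806]
orientation: [3.142, -0.0, 2.702]
force: [-0.5, -0.1, 0.1]
opening: 0.0743
time_s: 9.77
eef_pos: [0.4816, 0.318, 0.1784]
orientation: [3.132, 0.007, 2.702]
force: [1.2, 0.6, 1.1]
opening: 0.0883
9.7667 [0.48159219 0.31803337 0.17844643] [3.13174591 0.00652744 2.70181159] [1.17536039 0.57338046 1.05324506]
```

View pics/c2.png

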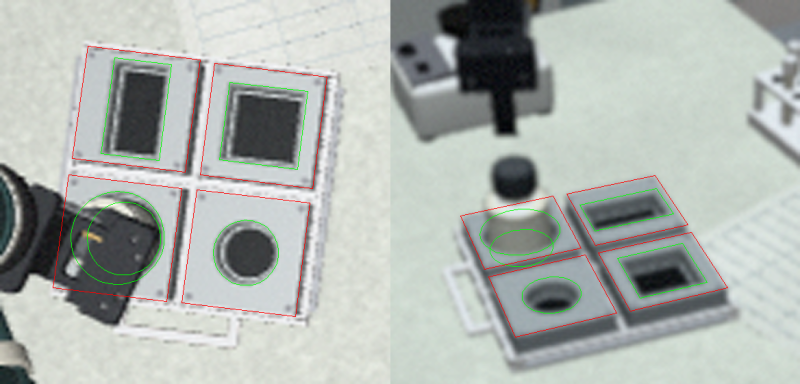

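The wide bottle is upright, seated at about (515,210). The slim bottle is next.

```bash
python3 -m crank '[[0.19,-1.55,0,0,0],[0.38,-3.1,0,0,0],[0.38,-3.1,0,0,0],[0.38,-3.1,0,0,0],[0.38,-3.1,0,0,0],[0.38,-3.1,0,0,0],[0.38,-3.1,0,0,0],[0.38,-3.1,0,0,0]]'
python3 -m crank '[[0.38,-3.1,0,0,0],[0.38,-3.1,0,0,0],[0.38,-3.1,0,0,0],[0.38,-3.1,0,0,0],[0.38,-3.1,0,0,0],[0.38,-3.1,0,0,0],[0.38,-3.1,0,0,0],[0.38,-3.1,0,0,0]]'
python3 -m crank '[[0.38,-3.1,0,0,0],[0.38,-3.1,0,0,0],[0.38,-3.1,0,0,0],[0.38,-3.1,0,0,0],[0.19,-1.55,0,0,0],[0,0,0,0,0],[0,0,0,0,0],[0,0,0,0,0]]'
```

```text
time_s: 10.53
eef_pos: [0.5049, 0.0816, 0.169]
orientation: [-3.14, -0.003, 2.702]
force: [0.1, -1.1, -0.0]
opening: 0.0882
time_s: 11.2
eef_pos: [0.5353, -0.166, 0.1689]
orientation: [-3.141, -0.003, 2.702]
force: [0.8, 0.7, -1.1]
opening: 0.0883
time_s: 11.87
eef_pos: [0.5531, -0.3028, 0.1696]
orientation: [3.141, -0.002, 2.702]
force: [-0.9, 0.8, -0.1]
opening: 0.0879
```

```bash
python3 -m crank '[[0.2,-1.75,0,0,0],[0.2,-1.75,0,0,0],[0,0,-2,0,0],[0,0,-2,0,0],[0,0,0,0,0],[0,0,0,0,0]]'
python3 - <<'E'
from ov import *
o=robot.get_obs();p=o['eef_pos'];print(p)
L=[(circ(*p[:2],.102,.014),(0,255,0))]
draw(robot.get_image('side')[:,:,::-1],'side',L,(280,150),4.5,(130,130),"pics/d_side.png")
E
```

```text
time_s: 12.37
eef_pos: [0.5569, -0.3391, 0.1294]
orientation: [3.141, -0.003, 2.702]
force: [-0.2, -0.4, 1.0]
opening: 0.0876
[ 0.55689796 -0.33910846  0.12937759]
```

View pics/d_side.png

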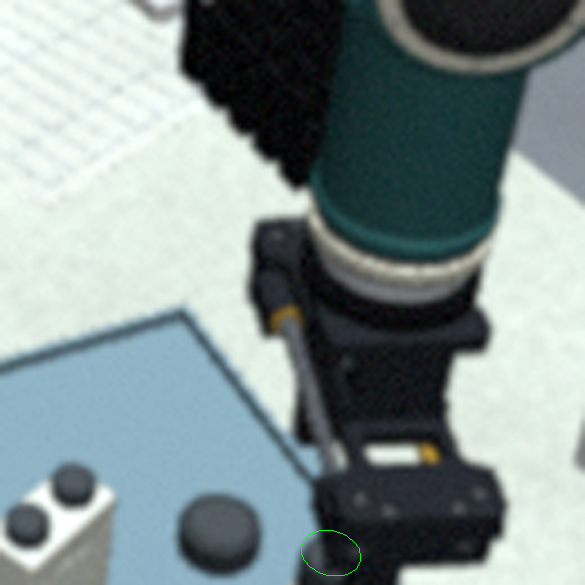

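```bash
python3 -m crank '[[0,0.1,-2,0,0],[0,0,-2,0,0],[0,0,-1.1,0,0],[0,0,-0.5,0,0],[0,0,0,0,0],[0,0,0,0,0]]'
python3 -m crank '[[0,0,0,0,100],[0,0,0,0,150],[0,0,0,0,190],[0,0,0,0,220],[0,0,0,0,255],[0,0,0,0,255],[0,0,0,0,255],[0,0,0,0,255]]'
```

```text
time_s: 12.92
eef_pos: [0.5583, -0.3386, 0.0755]
orientation: [-3.141, 0.001, 2.702]
force: [0.1, -0.3, 0.8]
opening: 0.0882
time_s: 13.58
eef_pos: [0.5577, -0.3383, 0.0747]
orientation: [-3.142, -0.0, 2.702]
force: [0.0, -1.1, -0.2]
opening: 0.0369
```

```bash
python3 -m crank '[[0,0,0,0,255],[0,0,0,0,255],[0,0,0,0,255],[0,0,0,0,255]]'
```

```text
time_s: 13.92
eef_pos: [0.5577, -0.3384, 0.0746]
orientation: [-3.142, -0.0, 2.702]
force: [-0.4, -0.1, -0.0]
opening: 0.0272
```

```bash
python3 -m crank '[[0,0,0.5,0,255],[0,0,1,0,255],[0,0,2,0,255],[0,0,2.5,0,255],[0,0,2.5,0,255],[0,0,1.5,0,255],[-0.22,1.3,0,0,255],[-0.45,2.58,0,0,255]]'
python3 -m crank '[[-0.45,2.58,0,0,255],[-0.45,2.58,0,0,255],[-0.45,2.58,0,0,255],[-0.45,2.58,0,0,255],[-0.45,2.58,0,0,255],[-0.45,2.58,0,0,255],[-0.45,2.58,0,0,255],[-0.45,2.58,0,0,255]]'
python3 -m crank '[[-0.45,2.58,0,0,255],[-0.45,2.58,0,0,255],[-0.45,2.58,0,0,255],[-0.45,2.58,0,0,255],[-0.45,2.58,0,0,255],[-0.45,2.58,0,0,255],[-0.45,2.58,0,0,255],[-0.45,2.58,0,0,255]]'
python3 -m crank '[[-0.45,2.58,0,0,255],[-0.45,2.58,0,0,255],[-0.23,1.4,0,0,255],[0,0,0,0,255],[0,0,0,0,255],[0,0,0,0,255]]'
```

```text
time_s: 14.58
eef_pos: [0.5523, -0.3013, 0.1769]
orientation: [-3.141, 0.005, 2.699]
force: [0.0, 0.9, -1.5]
opening: 0.0267
time_s: 15.25
eef_pos: [0.5134, -0.091, 0.1737]
orientation: [3.142, -0.002, 2.702]
force: [1.0, 1.0, -0.3]
opening: 0.0274
time_s: 15.92
eef_pos: [0.4771, 0.1149, 0.1738]
orientation: [-3.141, -0.001, 2.702]
force: [0.2, 0.5, -1.0]
opening: 0.027
time_s: 16.42
eef_pos: [0.467, 0.1785, 0.1741]
orientation: [-3.14, -0.001, 2.702]
force: [0.7, -0.5, -0.8]
opening: 0.0272
```

```bash
python3 -m crank '[[-0.22,1.3,-1,0,255],[-0.22,1.3,-1.5,0,255],[0,0,-1.5,0,255],[0,0,-0.5,0,255],[0,0,0,0,255],[0,0,0,0,255]]'; python3 chk.py c3 slim .4626 .2046 .058
```

```text
time_s: 16.92
eef_pos: [0.4634, 0.204, 0.1296]
orientation: [-3.141, -0.0, 2.701]
force: [0.0, 0.2, -1.1]
opening: 0.0271
16.9167 [0.46335169 0.20396294 0.12959958] [-3.14085644e+00 -4.58195302e-04  2.70064408e+00] [ 0.01289504  0.24654674 -1.14184732]
```

View pics/c3.png

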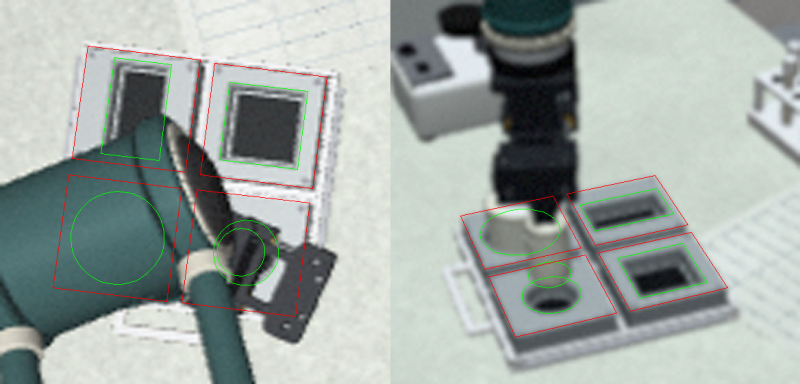

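```bash
python3 -m crank '[[0,0,-0.8,0,255],[0,0,-1,0,255],[0,0,-0.8,0,255],[0,0,-0.5,0,255],[0,0,-0.5,0,255],[0,0,-0.3,0,255],[0,0,0,0,255],[0,0,0,0,255]]'; python3 -m crank '[[0,0,-0.2,0,255],[0,0,-0.2,0,255],[0,0,0,0,255],[0,0,0,0,255]]'; python3 -m crank '[[0,0,-0.1,0,255],[0,0,0,0,255],[0,0,0,0,255]]'
```

```text
time_s: 17.68
eef_pos: [0.4633, 0.2049, 0.0905]
orientation: [-3.141, -0.0, 2.702]
force: [-0.1, -0.9, -1.0]
opening: 0.0271
time_s: 18.02
eef_pos: [0.4634, 0.2049, 0.0868]
orientation: [3.142, 0.0, 2.702]
force: [-0.4, 0.5, -1.5]
opening: 0.0272
time_s: 18.27
eef_pos: [0.4634, 0.2048, 0.0857]
orientation: [-3.142, -0.0, 2.702]
force: [0.4, 0.6, -0.6]
opening: 0.0273
```

```bash
python3 -m crank '[[0,0,-0.1,0,255],[0,0,0,0,255],[0,0,0,0,255]]'
```

```text
time_s: 18.52
eef_pos: [0.4639, 0.2049, 0.0855]
orientation: [3.141, 0.001, 2.702]
force: [-1.9, -1.0, 4.7]
opening: 0.0274
```

```bash
python3 -m crank '[[0,0,0,0,200],[0,0,0,0,100],[0,0,0,0,0],[0,0,0,0,0],[0,0,0,0,0],[0,0,0,0,0],[0,0,0,0,0]]'; python3 -m crank '[[0,0,1,0,0],[0,0,2,0,0],[0,0,3,0,0],[0,0,3,0,0],[0,0,0,0,0]]'; python3 chk.py c4 slim .4626 .2046 .014
```

```text
time_s: 19.1
eef_pos: [0.4633, 0.2049, 0.0845]
orientation: [-3.141, -0.0, 2.702]
force: [-0.3, 0.5, -0.5]
opening: 0.0648
time_s: 19.52
eef_pos: [0.4675, 0.2065, 0.1821]
orientation: [3.133, 0.008, 2.702]
force: [2.0, 0.3, 0.8]
opening: 0.0881
19.5167 [0.46751174 0.20650921 0.1820628 ] [3.13318148 0.00795381 2.70182212] [2.02464663 0.25848328 0.76330008]
```

View pics/c4.png

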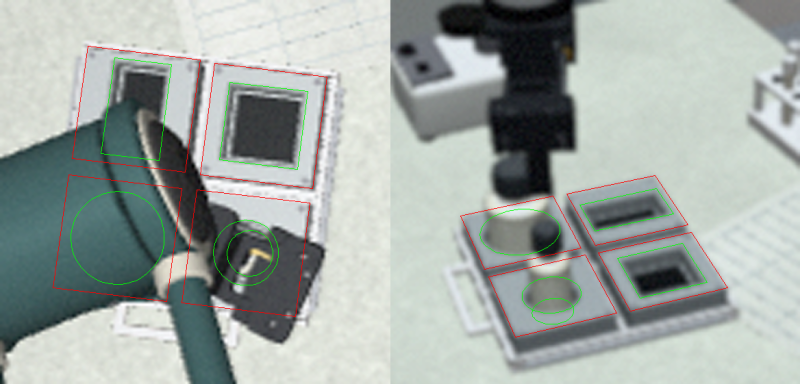

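```bash
python3 -m crank '[[0,-1.5,0,-2,0],[0,-3,0,0,0],[0,-3,0,0,0],[0,-3,0,0,0],[0,-3,0,0,0],[0,-3,0,0,0],[0,-3,0,0,0],[0,-3,0,0,0]]'
python3 -m crank '[[0,-3,0,0,0],[0,-3,0,0,0],[0,-3,0,0,0],[0,-3,0,0,0],[0,-3,0,0,0],[0,-3,0,0,0],[0,-3,0,0,0],[0,-3,0,0,0]]'
python3 -m crank '[[0,-1.5,0,0,0],[0,0,0,0,0],[0,0,0,0,0]]'
```

```text
time_s: 20.28
eef_pos: [0.4618, -0.0214, 0.1731]
orientation: [-3.14, -0.003, 2.667]
force: [0.6, 0.6, -0.6]
opening: 0.0879
time_s: 20.95
eef_pos: [0.462, -0.261, 0.1729]
orientation: [3.141, -0.003, 2.667]
force: [0.0, -0.6, 0.2]
opening: 0.0878
time_s: 21.2
eef_pos: [0.4625, -0.2748, 0.1734]
orientation: [3.141, -0.003, 2.665]
force: [-0.5, 0.1, -0.8]
opening: 0.0881
```

The slim bottle is seated. Now I'll align over the square bottle.

```bash
python3 -m crank '[[-0.1,-2,0,0,0],[-0.1,-2,0,0,0],[-0.05,-1.4,0,0,0],[0,0,-2.5,0,0],[0,0,-2.5,0,0],[0,0,0,0,0],[0,0,0,0,0]]'
python3 - <<'E'
from ov import *
o=robot.get_obs();p=o['eef_pos'];print(p)
L=objs((.5856,-.1425),(.5572,-.3378),(.4598,-.3288,-27),(.4657,-.2355,19))[6:]
im=robot.get_image('side')[:,:,::-1]
draw(im,'side',L,(235,200),4,(160,145),"pics/e_side.png")
draw(robot.get_image('top')[:,:,::-1],'top',L,(280,130),5,(135,115),"pics/e_top.png")
E
```

```text
time_s: 21.78
eef_pos: [0.4596, -0.3271, 0.123]
orientation: [3.14, -0.005, 2.668]
force: [0.7, -0.4, -0.6]
opening: 0.0883
[ 0.45959627 -0.3270705   0.12295223]
```

View pics/e_side.png

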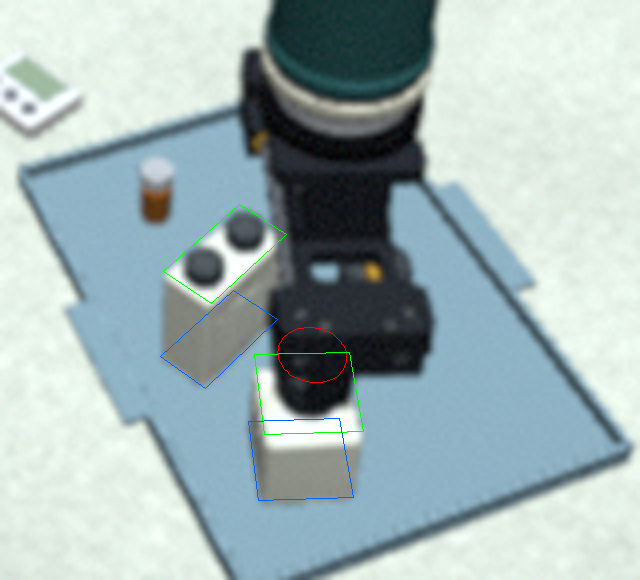

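```bash
python3 -m crank '[[0,-0.15,-1.5,0,0],[0,0,-2,0,0],[0,0,-1,0,0],[0,0,0,0,0],[0,0,0,0,0]]';python3 -m crank '[[0,0,-1.5,0,0],[0,0,-1.5,0,0],[0,0,-0.9,0,0],[0,0,0,0,0],[0,0,0,0,0]]'
```

```text
time_s: 22.3
eef_pos: [0.461, -0.3305, 0.0802]
orientation: [3.142, -0.0, 2.667]
force: [0.1, 1.1, -0.1]
opening: 0.0883
time_s: 22.72
eef_pos: [0.4611, -0.3307, 0.0411]
orientation: [3.142, -0.0, 2.667]
force: [-1.1, -0.4, 0.4]
opening: 0.088
```

```bash
python3 -m crank '[[-0.1,0.15,-0.3,0,0],[0,0,0,0,40],[0,0,0,0,80],[0,0,0,0,120],[0,0,0,0,160],[0,0,0,0,200],[0,0,0,0,255],[0,0,0,0,255]]';python3 -m crank '[[0,0,0,0,255],[0,0,0,0,255],[0,0,0,0,255]]'
```

```text
time_s: 23.38
eef_pos: [0.4599, -0.3295, 0.038]
orientation: [-3.141, 0.0, 2.667]
force: [-0.6, -0.9, 1.0]
opening: 0.0523
time_s: 23.63
eef_pos: [0.4599, -0.3295, 0.038]
orientation: [-3.141, 0.0, 2.667]
force: [-0.4, -1.2, 3.0]
opening: 0.0518
```

```bash
python3 -m crank '[[0,0,0.5,0,255],[0,0,1,0,255],[0,0,2,0,255],[0,0,2.5,0,255],[0,0,2.5,0,255],[0,0,2.5,0,255],[0,0,2,0,255],[0,0,0,0,255]]'
python3 - <<'E'
from ov import *
cv2.imwrite("pics/f_side.png",cv2.resize(robot.get_image('side')[100:350,150:400,::-1],None,fx=2.4,fy=2.4))
E
```

```text
time_s: 24.3
eef_pos: [0.4627, -0.3308, 0.1734]
orientation: [-3.14, 0.009, 2.667]
force: [1.5, -0.5, -1.1]
opening: 0.0519
```

View pics/f_side.png

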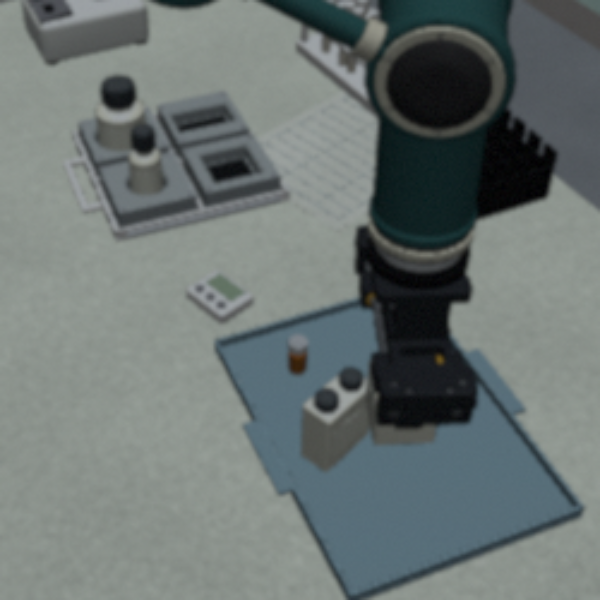

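Square bottle held. I'll carry it to the square well and turn it 19° on the way.

```bash
python3 -m crank '[[0.28,1.3,0,0,255],[0.56,2.59,0,1,255],[0.56,2.59,0,1,255],[0.56,2.59,0,1,255],[0.56,2.59,0,1,255],[0.56,2.59,0,1,255],[0.56,2.59,0,1,255],[0.56,2.59,0,1,255]]'
python3 -m crank '[[0.56,2.59,0,1,255],[0.56,2.59,0,1,255],[0.56,2.59,0,1,255],[0.56,2.59,0,1,255],[0.56,2.59,0,1,255],[0.56,2.59,0,1,255],[0.56,2.59,0,1,255],[0.56,2.59,0,1,255]]'
python3 -m crank '[[0.56,2.59,0,1,255],[0.56,2.59,0,1,255],[0.56,2.59,0,1,255],[0.28,1.3,0,1,255],[0,0,0,0,255],[0,0,0,0,255],[0,0,0,0,255]]'
```

```text
time_s: 25.02
eef_pos: [0.5, -0.132, 0.1649]
orientation: [3.141, -0.005, 2.79]
force: [0.5, 0.1, -1.8]
opening: 0.0518
time_s: 25.68
eef_pos: [0.5443, 0.0745, 0.1648]
orientation: [-3.141, -0.005, 2.93]
force: [1.0, -0.5, -2.2]
opening: 0.0517
time_s: 26.27
eef_pos: [0.5651, 0.1623, 0.1664]
orientation: [-3.14, -0.002, 2.998]
force: [1.0, -0.3, -2.3]
opening: 0.0519
```

```bash
python3 -m crank '[[0.36,1.29,-1,0,255],[0.36,1.29,-2,0,255],[0,0,-2,0,255],[0,0,-1.5,0,255],[0,0,-0.9,0,255],[0,0,0,0,255],[0,0,0,0,255]]'; python3 chk.py c5 square .5723 .1881 .058 -8
```

```text
time_s: 26.85
eef_pos: [0.5731, 0.1883, 0.0931]
orientation: [-3.141, -0.001, 2.998]
force: [-0.1, -0.0, -1.5]
opening: 0.0521
26.85 [0.57311675 0.18828143 0.09311569] [-3.14102929e+00 -1.23082633e-03  2.99751183e+00] [-0.0905828  -0.01764693 -1.52785223]
```

View pics/c5.png

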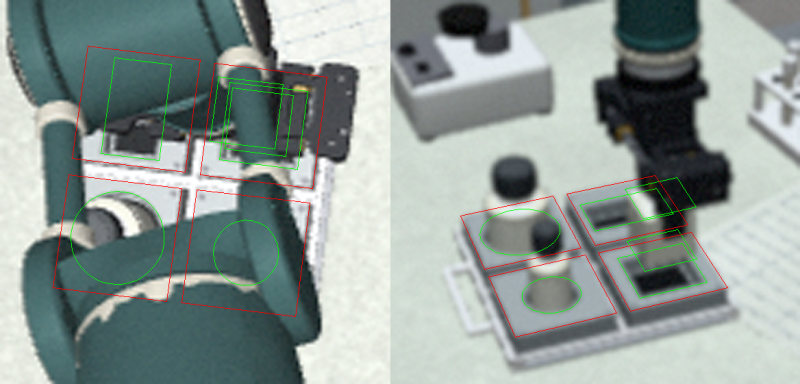

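```bash
python3 -m crank '[[-0.05,0,-0.8,0,255],[0,0,-0.8,0,255],[0,0,-0.7,0,255],[0,0,-0.5,0,255],[0,0,-0.5,0,255],[0,0,-0.4,0,255],[0,0,0,0,255],[0,0,0,0,255]]'; python3 -m crank '[[0,0,-0.2,0,255],[0,0,-0.2,0,255],[0,0,-0.1,0,255],[0,0,0,0,255],[0,0,0,0,255]]'; python3 -m crank '[[0,0,-0.1,0,255],[0,0,0,0,255],[0,0,0,0,255]]'
```

```text
time_s: 27.62
eef_pos: [0.5727, 0.1888, 0.0562]
orientation: [-3.141, -0.001, 2.999]
force: [-0.6, -0.4, -1.6]
opening: 0.052
time_s: 28.03
eef_pos: [0.5729, 0.1889, 0.0517]
orientation: [-3.142, -0.0, 2.998]
force: [0.8, 0.0, -0.9]
opening: 0.0516
time_s: 28.28
eef_pos: [0.573, 0.1888, 0.0507]
orientation: [-3.142, -0.0, 2.999]
force: [0.3, 1.4, -2.2]
opening: 0.0516
```

```bash
python3 -m crank '[[0,0,-0.1,0,255],[0,0,0,0,255],[0,0,0,0,255]]'; python3 -m crank '[[0,0,-0.1,0,255],[0,0,0,0,255],[0,0,0,0,255]]'
```

```text
time_s: 28.53
eef_pos: [0.5729, 0.1888, 0.0496]
orientation: [-3.141, -0.0, 2.999]
force: [-0.0, -0.7, -2.2]
opening: 0.052
time_s: 28.78
eef_pos: [0.5731, 0.1889, 0.049]
orientation: [3.141, 0.0, 2.999]
force: [-0.7, -0.3, 0.6]
opening: 0.0518
```

```bash
python3 -m crank '[[0,0,0,0,200],[0,0,0,0,120],[0,0,0,0,60],[0,0,0,0,0],[0,0,0,0,0],[0,0,0,0,0],[0,0,0,0,0]]'; python3 -m crank '[[0,0,1,0,0],[0,0,2,0,0],[0,0,3,0,0],[0,0,3,0,0],[0,0,3,0,0],[0,0,0,0,0]]'; python3 chk.py c6 square .5723 .1881 .014 -8
```

```text
time_s: 29.37
eef_pos: [0.573, 0.1889, 0.0487]
orientation: [3.142, 0.0, 2.998]
force: [0.2, 0.1, 0.4]
opening: 0.0833
time_s: 29.87
eef_pos: [0.5775, 0.1902, 0.1772]
orientation: [3.136, 0.012, 2.999]
force: [0.7, -0.0, 1.0]
opening: 0.088
29.8667 [0.57746161 0.19016242 0.17723064] [3.13638489 0.01168208 2.99855221] [ 0.73469858 -0.02936602  0.95671037]
```

View pics/c6.png

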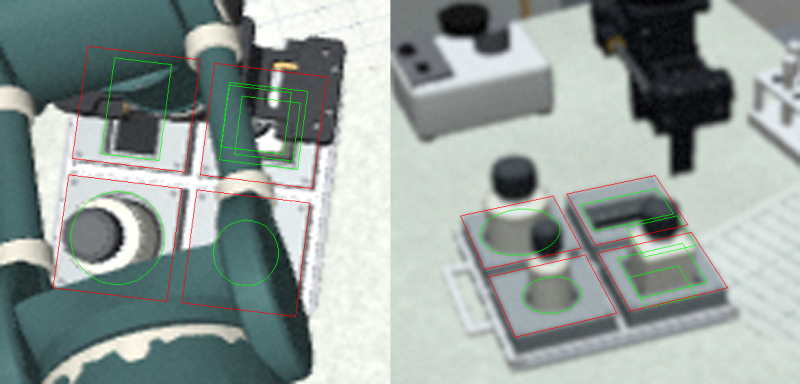

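```bash
python3 -m crank '[[-0.33,-1.3,0,1.7,0],[-0.67,-2.65,0,1.7,0],[-0.67,-2.65,0,1.7,0],[-0.67,-2.65,0,1.7,0],[-0.67,-2.65,0,1.7,0],[-0.67,-2.65,0,1.7,0],[-0.67,-2.65,0,1.7,0],[-0.67,-2.65,0,1.7,0]]'
python3 -m crank '[[-0.67,-2.65,0,1.7,0],[-0.67,-2.65,0,1.7,0],[-0.67,-2.65,0,1.7,0],[-0.67,-2.65,0,1.7,0],[-0.67,-2.65,0,1.7,0],[-0.67,-2.65,0,1.7,0],[-0.33,-1.3,0,1.7,0],[0,0,0,1.7,0]]'
python3 -m crank '[[-0.4,-1.6,0,0,0],[-0.4,-1.6,0,0,0],[0,0,0,0,0],[0,0,0,0,0]]'
python3 - <<'E'
from ov import *
im=robot.get_image('side')[:,:,::-1]
L=objs((.5856,-.1425),(.5572,-.3378),(.4598,-.3288,-27),(.4657,-.2355,19))[9:]
draw(im,'side',L,(235,200),4,(160,145),"pics/g_side.png")
E
```

```text
time_s: 30.63
eef_pos: [0.5208, -0.0107, 0.1667]
orientation: [3.141, -0.004, -3.046]
force: [0.2, 0.3, -1.0]
opening: 0.0882
time_s: 31.3
eef_pos: [0.4772, -0.1837, 0.1668]
orientation: [3.14, -0.003, -2.811]
force: [0.4, 0.4, 0.1]
opening: 0.0883
time_s: 31.63
eef_pos: [0.4701, -0.2135, 0.1671]
orientation: [3.139, -0.002, -2.812]
force: [-0.3, -0.1, -1.1]
opening: 0.0884
```

View pics/g_side.png

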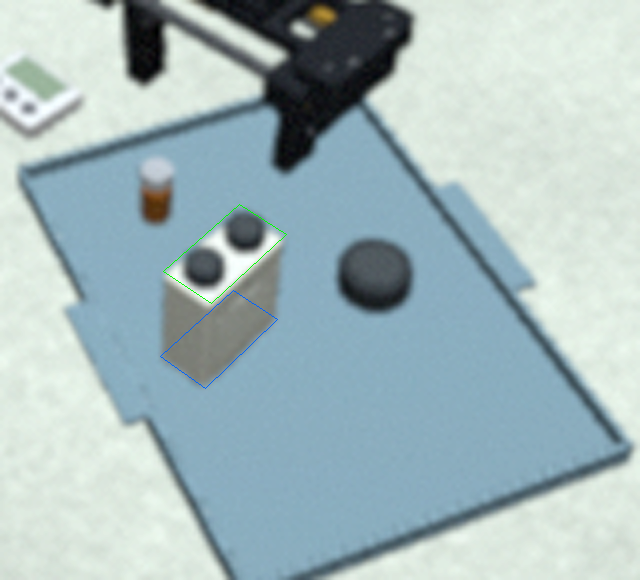

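```bash
python3 -m crank '[[-0.22,-1.1,0,0,0],[-0.22,-1.1,-1,0,0],[0,0,-2.5,0,0],[0,0,-2,0,0],[0,0,-0.5,0,0],[0,0,0,0,0],[0,0,0,0,0]]'
python3 - <<'E'
from ov import *
print(robot.get_obs()['eef_pos'])
im=robot.get_image('side')[:,:,::-1]
L=objs((.5856,-.1425),(.5572,-.3378),(.4598,-.3288,-27),(.4657,-.2355,19))[9:]
draw(im,'side',L,(235,200),4,(160,145),"pics/g2_side.png")
E
```

```text
time_s: 32.27
eef_pos: [0.4668, -0.2358, 0.1085]
orientation: [3.141, -0.001, -2.81]
force: [-0.0, -0.4, 0.6]
opening: 0.088
[ 0.46676053 -0.23578301  0.10851412]
```

View pics/g2_side.png

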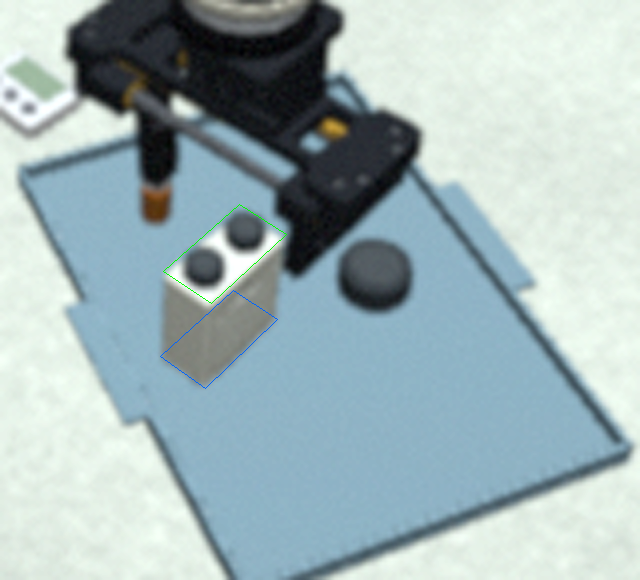

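```bash
python3 -m crank '[[-0.05,0,-1.5,0,0],[0,0,-2,0,0],[0,0,-1.8,0,0],[0,0,-1,0,0],[0,0,0,0,0],[0,0,0,0,0]]'
python3 -m crank '[[0,0,0,0,60],[0,0,0,0,100],[0,0,0,0,140],[0,0,0,0,180],[0,0,0,0,220],[0,0,0,0,255],[0,0,0,0,255],[0,0,0,0,255]]';python3 -m crank '[[0,0,0,0,255],[0,0,0,0,255],[0,0,0,0,255]]'
```

```text
time_s: 32.82
eef_pos: [0.4668, -0.2358, 0.0462]
orientation: [-3.141, 0.0, -2.81]
force: [-0.1, -0.1, 0.8]
opening: 0.0881
time_s: 33.48
eef_pos: [0.4663, -0.2356, 0.0457]
orientation: [3.142, -0.0, -2.81]
force: [0.7, 0.3, 0.6]
opening: 0.037
time_s: 33.73
eef_pos: [0.4665, -0.2357, 0.0457]
orientation: [-3.141, 0.0, -2.81]
force: [0.5, -0.3, 0.1]
opening: 0.034
```

```bash
python3 -m crank '[[0,0,0.5,0,255],[0,0,1,0,255],[0,0,2,0,255],[0,0,2.5,0,255],[0,0,2.5,0,255],[0,0,3,0,255],[0,0,2.5,0,255],[0,0,0,0,255]]'
python3 - <<'E'
from ov import *
cv2.imwrite("pics/h_side.png",cv2.resize(robot.get_image('side')[100:350,150:400,::-1],None,fx=2.4,fy=2.4))
E
```

```text
time_s: 34.4
eef_pos: [0.4698, -0.2375, 0.1927]
orientation: [-3.133, 0.007, -2.81]
force: [1.0, -1.9, -0.8]
opening: 0.0338
```

View pics/h_side.png

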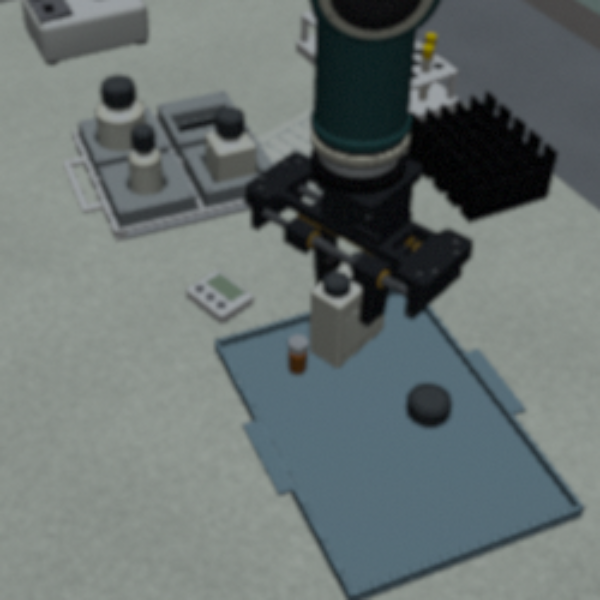

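Cassette held upright. I'll carry it to the oblong well, turning −27°.

```bash
python3 -m crank '[[0.3,1.33,0,0,255],[0.61,2.66,0,-1.5,255],[0.61,2.66,0,-1.5,255],[0.61,2.66,0,-1.5,255],[0.61,2.66,0,-1.5,255],[0.61,2.66,0,-1.5,255],[0.61,2.66,0,-1.5,255],[0.61,2.66,0,-1.5,255]]'
python3 -m crank '[[0.61,2.66,0,-1.5,255],[0.61,2.66,0,-1.5,255],[0.61,2.66,0,-1.5,255],[0.61,2.66,0,-1.5,255],[0.61,2.66,0,-1.5,255],[0.61,2.66,0,-1.5,255],[0.61,2.66,0,-1.5,255],[0.61,2.66,0,-1.5,255]]'
python3 -m crank '[[0.61,2.66,0,-1.5,255],[0.61,2.66,0,-1.5,255],[0.61,2.66,0,-1.5,255],[0.3,1.33,0,0,255],[0,0,0,0,255],[0,0,0,0,255],[0,0,0,0,255]]'
```

```text
time_s: 35.12
eef_pos: [0.5106, -0.0346, 0.1835]
orientation: [3.141, -0.004, -2.995]
force: [0.5, -0.5, -2.5]
opening: 0.0334
time_s: 35.78
eef_pos: [0.5595, 0.1776, 0.1833]
orientation: [-3.14, -0.004, 3.079]
force: [0.4, -0.6, -1.7]
opening: 0.0335
time_s: 36.37
eef_pos: [0.5813, 0.2685, 0.1845]
orientation: [-3.14, -0.002, 3.002]
force: [0.1, -0.0, -2.7]
opening: 0.0338
```

```bash
python3 -m crank '[[0.4,1.45,-1,0,255],[0.4,1.45,-2,0,255],[0,0,-2.5,0,255],[0,0,-2,0,255],[0,0,-0.9,0,255],[0,0,0,0,255],[0,0,0,0,255]]'; python3 chk.py c7 cas .5889 .2976 .058 -8
```

```text
time_s: 36.95
eef_pos: [0.59, 0.2976, 0.1016]
orientation: [-3.141, -0.001, 3.001]
force: [0.3, -0.3, -2.1]
opening: 0.0338
36.95 [0.59000267 0.29759319 0.10157721] [-3.14083786e+00 -8.80947420e-04  3.00098352e+00] [ 0.34329161 -0.3299386  -2.10238215]
```

View pics/c7.png

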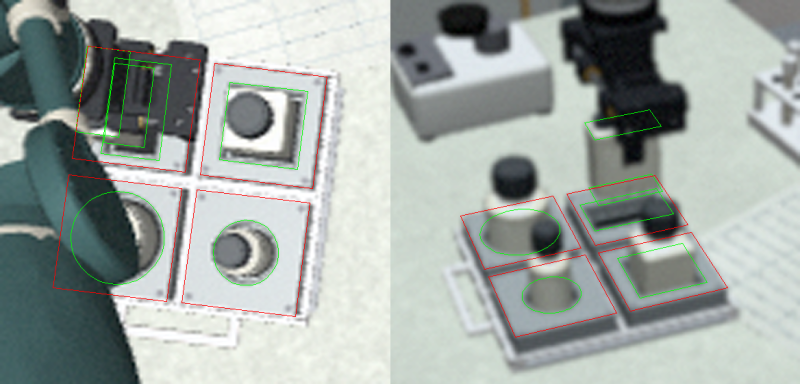

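Aligned. Lowering the cassette now.

```bash
python3 -m crank '[[-0.05,0,-0.8,0,255],[0,0,-0.8,0,255],[0,0,-0.7,0,255],[0,0,-0.5,0,255],[0,0,-0.5,0,255],[0,0,-0.4,0,255],[0,0,0,0,255],[0,0,0,0,255]]'; python3 -m crank '[[0,0,-0.3,0,255],[0,0,-0.2,0,255],[0,0,-0.1,0,255],[0,0,0,0,255],[0,0,0,0,255]]'; python3 -m crank '[[0,0,-0.1,0,255],[0,0,0,0,255],[0,0,0,0,255]]'
```

```text
time_s: 37.72
eef_pos: [0.5894, 0.2987, 0.0642]
orientation: [-3.141, -0.001, 3.002]
force: [0.6, 0.8, -2.6]
opening: 0.0339
time_s: 38.13
eef_pos: [0.5897, 0.2988, 0.0587]
orientation: [3.142, 0.0, 3.002]
force: [-0.2, -0.2, -2.5]
opening: 0.0333
time_s: 38.38
eef_pos: [0.5897, 0.2988, 0.0577]
orientation: [3.142, 0.0, 3.002]
force: [-0.2, 0.5, -2.6]
opening: 0.0337
```

```bash
python3 -m crank '[[0,0,-0.1,0,255],[0,0,0,0,255],[0,0,0,0,255]]'; python3 -m crank '[[0,0,-0.1,0,255],[0,0,0,0,255],[0,0,0,0,255]]'
```

```text
time_s: 38.63
eef_pos: [0.5897, 0.2988, 0.0568]
orientation: [3.141, 0.0, 3.002]
force: [-0.7, 0.7, -1.8]
opening: 0.0338
time_s: 38.88
eef_pos: [0.5898, 0.2988, 0.0567]
orientation: [3.141, 0.0, 3.002]
force: [-2.8, -1.8, 5.2]
opening: 0.0336
```

Seated. I'll release, rise and move clear for the final check.

```bash
python3 -m crank '[[0,0,0,0,200],[0,0,0,0,120],[0,0,0,0,60],[0,0,0,0,0],[0,0,0,0,0],[0,0,0,0,0],[0,0,0,0,0],[0,0,0,0,0]]'; python3 -m crank '[[0,0,1,0,0],[0,0,2,0,0],[0,0,3,0,0],[0,0,3,0,0],[0,0,3,0,0],[0,0,1,0,0]]'; python3 -m crank '[[-1,-2,0,0,0],[-1,-3,0,0,0],[-1,-3,0,0,0],[-1,-3,0,0,0],[-1,-3,0,0,0],[-1,-3,0,0,0],[-1,-3,0,0,0],[-1,-3,0,0,0]]';python3 -m crank '[[0,-2,0,0,0],[0,-1,0,0,0],[0,0,0,0,0],[0,0,0,0,0]]'; python3 chk.py c8 cas .5889 .2976 .014 -8
python3 - <<'E'
from ov import *
for n in('side','top'): cv2.imwrite(f"pics/z_{n}.png",robot.get_image(n)[:,:,::-1])
E
```

```text
time_s: 39.55
eef_pos: [0.5897, 0.2988, 0.0556]
orientation: [-3.142, -0.0, 3.002]
force: [0.5, 0.6, 0.0]
opening: 0.078
time_s: 40.05
eef_pos: [0.5924, 0.3001, 0.1924]
orientation: [3.137, 0.008, 3.002]
force: [1.2, 0.2, 0.8]
opening: 0.088
time_s: 40.72
eef_pos: [0.5086, 0.0675, 0.1852]
orientation: [-3.141, -0.0, 3.002]
force: [-0.2, 0.3, -0.4]
opening: 0.0882
time_s: 41.05
eef_pos: [0.5099, 0.0389, 0.1856]
orientation: [3.141, -0.0, 3.001]
force: [0.1, -0.8, 0.2]
opening: 0.0883
41.05 [0.50985853 0.03891457 0.18561729] [ 3.14090899e+00 -2.81029596e-05  3.00058947e+00] [ 0.1452098  -0.81720097  0.15463422]
```

View pics/c8.png

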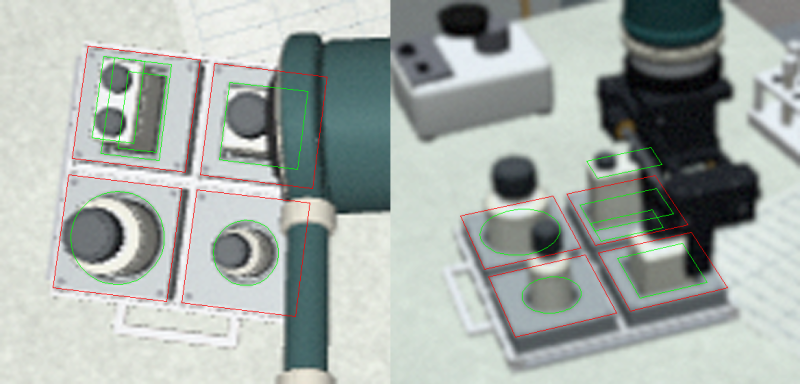

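View pics/z_side.png

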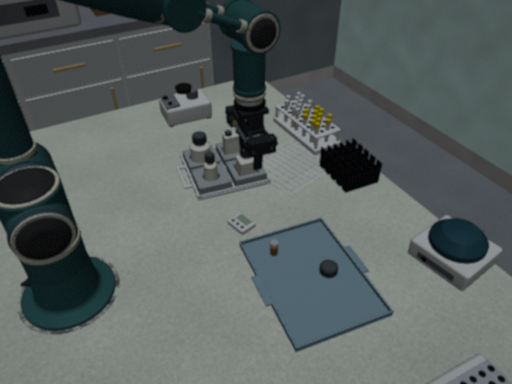

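```bash
python3 -m crank '[[0,-2,0,0,0],[0,-3,0,0,0],[0,-3,0,0,0],[0,-3,0,0,0],[0,-2,0,0,0],[0,0,0,0,0],[0,0,0,0,0],[0,0,0,0,0]]'; python3 chk.py c9 cas .5889 .2976 .014 -8
```

```text
time_s: 41.92
eef_pos: [0.5098, -0.0902, 0.1855]
orientation: [3.141, -0.0, 3.002]
force: [-0.2, 1.3, -0.2]
opening: 0.0882
41.9167 [ 0.50983453 -0.09017887  0.1855243 ] [ 3.14086593e+00 -4.21079145e-04  3.00245584e+00] [-0.15025739  1.3431267  -0.17904572]
```

View pics/c9.png

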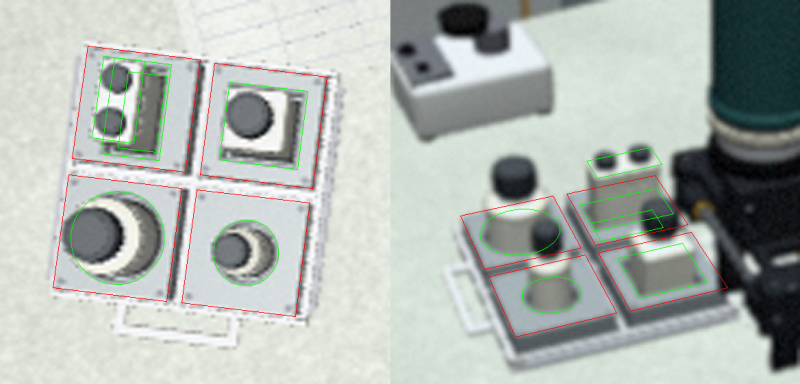

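All four stand upright inside their wells in both views, so I'll hand it in.

```bash
python3 -c "
from rig import robot
print(robot.sign_off())"
```

```text
the job is handed in; nothing more can be done
None
```

All four reagent containers are upright and seated in their matching inserts. I took them in the order wide bottle, slim bottle, square bottle, cassette, and handed the job in at about 42 s. I held the two round bottles by their caps and the square bottle and cassette by their flat sides.

- **Seating:** each container met the pad within about 1 mm of the height I expected. Contact was gentle: the vertical force rose about 3 to 8 N from the hanging load. It stayed under 10 N in every reading, far below the limits.
- **Final pictures:** both cameras show all four inside their wells with the gripper clear. The vial and spare cap are still at their original places on the delivery tray.
- **Disagreement:** the side camera's calibration differed from the top camera's by about 2–4 mm. I relied on the top view and the contact heights, and no check failed.

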